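# Rig the vial shaker: hang the carrier, load a vial, set the dial

### The job

Pick up the yellow vial carrier by its black tongue, hang it on the shaker by passing its keyhole over the screw head on the front panel, and slide it down until the screw sits at the top of the narrow slot. Then stand the red-capped vial upright in the carrier's white cup, all the way down, and last of all turn the shaker's black dial so that the red pointer on its far rim stands at the green mark. Leave the green- and blue-capped vials standing where they are.

Things in the scene. Friction and masses are not known exactly. Their poses are not given: they have to be found in the camera images.
- shaker: Fixed vial shaker, white; yaw varies. Origin on the worktop below the centre of its grey front panel's face; x from the panel back into the housing, y left, z up. mm: housing x 0 to 89, y +-52, top z 140. Grey foot plate x -23 to 95, y -157 to 57, 12 high. Low control pod on the right: x -20 to 74, y -152 to -56, top z 60.
- screw_root (a point): Where the screw's axis meets the panel's face (centre, 125 mm above the worktop); axes as the shaker's. A level shank, 8 mm diameter, runs from here 9 mm out along -x, then comes a round dark head, 18 mm diameter, 6 mm thick, edge bevelled (front 15 mm off the panel).
- carrier: Loose yellow L-shaped vial carrier, about 0.16 kg, standing on its shelf. Origin centre-underside; z up, x to its back. Upright plate y +-38 mm, z 0 to 92, x 24 to 30 (x 30 is the back, the face that goes against the panel). Shelf x -60 to 26, y +-21, 6 mm thick. Hung, it stays upright, underside 53 mm above the worktop, with 3 mm play along the shank.
- keyhole (a point): Centre of the keyhole's round entry hole in the plate's front face (carrier x 24, y 0, z 52 mm); axes as the carrier's. The hole is 26 mm across, through the plate; from it a slot 12 mm wide runs straight UP, its end at carrier z 76. Hung, the 8 mm shank lies at carrier z 72: the carrier slides down 20 mm after it is pushed on centred.
- tongue (a point): Where to grip the carrier's black tongue (carrier x 18, y 0, z 112 mm); axes as the carrier's. Tongue: block on top of the plate, 20 mm wide (y), 20 mm deep (x 8 to 28), z 92 to 121. Grip it from above with the fingers closing along y, so that none comes behind the plate.
- cup_floor (a point): Centre of the inner floor of the white cup on the carrier's shelf (carrier x -40, y 0, z 8 mm), where the vial's underside comes to stand. Cup: inner diameter 24 mm, rim 28 mm above the floor.
- vial_red: Loose standing clear vial with a red screw cap, 18 mm diameter, 62 mm high, origin centre-underside, z up. The one to load. The three vials swap places from start to start.
- vial_green: Loose standing vial with a green cap, 20 mm diameter, 55 mm high, origin centre-underside. Stays where it is.
- vial_blue: Loose standing vial with a blue cap, 17 mm diameter, 50 mm high, origin centre-underside. Stays where it is.
- dial (a joint): Turn of the dial about its upright axis, rad, counter-clockwise from above positive, -1.5 to 1.5; 0 = red pointer at the green mark, on the far (shaker +x) side. Starts 0.4 to 1.3, pointer left of the mark. Stays where it is left; friction about 0.04 N m.
- dial_grip (a point): On the dial's axis, 95 mm above the worktop: TCP height for gripping. Black dial on the control pod (axis at shaker x 22, y -106 mm): disc of 60 mm diameter, z 60 to 73; across it a bar grip 12 mm wide, 44 mm long, z 73 to 99. The bar lies along this point's x, whose + end is at the pointer; grip it across y.
- dial_pointer (a point): Near the tip of the red pointer (5 mm wide) on the dial's rim, 41 mm from the axis, 69 mm above the worktop.
- dial_mark (a point): Middle of the upright green mark (5 mm wide, 22 mm high) on the control pod behind the dial, 47 mm from the dial's axis on the far side (shaker +x), 70 mm above the worktop.
Mind the look-alikes: they are no part of the job. Leave any purple look-alike of the vial_green alone.

How it is judged:
By the outcome, as a careful person would: the job done as asked, in the order asked, and still so for the second after the job is handed in, with the robot touching nothing.
It also fails if it takes over 61 s, if anything falls off the work surface, if the arm or the gripper's body presses on something with over 40 N, if the wrist force passes 120 N, or if a joint passes its speed limit or range.

### The arm

A 7-joint arm with a two-finger parallel gripper is mounted at the origin on a cart in front of the work surface, level with it; the furniture and walls round the work are solid. World frame = base frame: x ahead of the robot, y to its left, z up, the work surface at z = 0. Lengths are in mm, angles in rad, forces in N, time in s.
With the tool pointing down it reaches from about 425 to 975 mm from the base axis. Payload 16.7 kg.
Tool frame: the origin (TCP) lies between the finger pads, 19 mm behind the fingertips; this is the grasp point; z points along the fingers, y is the line along which they close (so a half turn about z gives the same grasp; the last joint's range is limited). The gripper opens to 85 mm and grips with 20 to 120 N. Pads are 22 mm wide; open, the fingers measure 114 mm over their backs; the gripper's body (76 mm by 85 mm) begins 54 mm behind the grasp point. The pads swing forward as they close: fully open they stand 13 mm farther back than shut.
Start: joints at [-1.274, 0.426, 0.074, 1.606, -0.034, 1.111, -0.067], TCP at [291.656, 608.699, 250.002] pointing down, gripper open.
Joint ranges: [-2.85, 2.85], [-0.5, 2.14], [-1.23, 1.37], [0.21, 2.46], [-1.02, 4.16], [0.16, 2.05], [-2.73, 2.73]. Speed limits (rad/s): [1.89, 1.89, 2.39, 2.39, 3.01, 3.01, 3.01].

### API

Orientations are given as a rotation vector (axis times angle).
In Python, from cell import arm gives the robot as it stands.
- The arm moves only by the shell command python3 -m creep 'ROWS' [OPENING]. ROWS is JSON, one flat list of numbers, 6 for each row, row after row: the shift along the world's x, y, z in units of 50 mm (1.0 is 50 mm), then the turn, a rotation vector about the world's x, y, z in units of 6 degrees (1.0 is 6 degrees). In form: [tx, ty, tz, rx, ry, rz, tx, ty, tz, rx, ry, rz, ...]. A call has 1 to 5 rows; each row is the pose to reach, as a shift and turn from the pose commanded when the call began; what a row does not reach only later rows make up. A row lasts 1/10 s, in which the tool goes at most 50 mm and 8.59 degrees, less where a joint would pass 70% of its speed; a pose out of reach is approached as far as the arm can. A call with a gripper value outside its range is refused whole. OPENING is the finger opening in mm, from 0 to 85.4, set as the call begins (- or left out, the last holds). The fingers move at their own pace and stop on an object; the grip force is fixed at half the most. Time passes only in rows, so rows that repeat a pose let the fingers close. It gives the time, the measured TCP pose, the force, the opening and the grip force at its end, in the units of the state.
- arm.observe(): the state, without advancing time (a new reading comes with each control period).
- arm.camera(name): name is "scene" or "top"; returns the picture (400x640x3 uint8, blue, green, red); there is no depth.
- arm.calibration(name): a dict with "fx", "fy", "cx", "cy" (pixels), "pose" (4x4, takes a point from camera to world coordinates). Camera axes: x right, y down, z forward; pixel columns grow to the right and rows downward; lengths in mm; the calibration is good to about 2 mm. A picture is of the moment at which its call begins. calibration takes no time and is no camera call.
- arm.hand_in(): hands the job in; it is judged then, once.
The state is a dict: "time_s": time; "joints": joint angles; "joint_vel": joint speeds; "tau": joint torques, N m; "tcp_pos": TCP position; "tcp_rot": TCP orientation; "force": force on the tool from outside, world axes, zero at the start; "moment": the same for the moment, N m; "gripper_width": finger opening in mm; "finger_force": force on a finger pad.
Only numpy, scipy, OpenCV 4.12 (cv2) and the standard library are available. Lean on these libraries where they do the work, as an engineer would, in place of code of your own. Each camera call takes 0.05 s, during which the arm holds its last target. There are 200 camera calls.

## Working session

There is one attempt and no reset: what is moved stays moved. The work goes in short steps, Python scripts to look and compute and a shell command to move; the robot and the scene stay as the last step left them, time stands still between calls to the robot, and variables do not carry over. Pictures are saved under pics/ and viewed, at most 10 in all, crops included, and the job is handed in when it is done.

```bash
ls; mkdir -p pics
python3 - <<'E'
from cell import arm
import cv2,json
for n in("scene","top"):
    cv2.imwrite(f"pics/{n}0.png",arm.camera(n)); c=arm.calibration(n); print(n,{k:(v if k!="pose" else [[round(float(x),4) for x in r] for r in v]) for k,v in c.items()})
print(arm.observe())
E
```

```text
pics
scene {'fx': 398.0879704056031, 'fy': 398.0879704056031, 'cx': 321.27224767938327, 'cy': 199.31876548509956, 'pose': [[-0.4842, -0.3276, 0.8113, -226.9439], [-0.8747, 0.2041, -0.4396, 466.3527], [-0.0216, -0.9225, -0.3854, 469.5708], [0.0, 0.0, 0.0, 1.0]]}
top {'fx': 427.0648968222167, 'fy': 427.0648968222167, 'cx': 321.40643625563496, 'cy': 196.8214014926901, 'pose': [[-0.004, -0.9951, 0.0984, 433.5771], [-1.0, 0.0045, 0.0046, 56.1173], [-0.005, -0.0984, -0.9951, 1300.3251], [0.0, 0.0, 0.0, 1.0]]}
{'time_s': 0.1, 'joints': array([-1.27349356,  0.42669933,  0.07385319,  1.6065657 , -0.03411136,
        1.11082694, -0.0671435 ]), 'joint_vel': array([ 0.00061738, -0.00319972,  0.00047451, -0.00298132, -0.00107906,
        0.00040353, -0.00099758]), 'tau': array([ 8.57466512e-03, -9.51526737e+01,  3.77185374e+00, -4.64409685e+01,
        1.96106063e-02,  6.41903913e-03,  1.12256494e-04]), 'tcp_pos': array([291.51855509, 608.39413336, 249.35067618]), 'tcp_rot': array([-6.96093253e-01, -3.06330213e+00,  1.92294448e-03]), 'force': array([-0.21219618, -0.09434885, -0.50709541]), 'moment': array([ 0.00206566, -0.01347938,  0.0256132 ]), 'finger_force': 0.0, 'gripper_width': 85.18096659501562}
```

View pics/scene0.png

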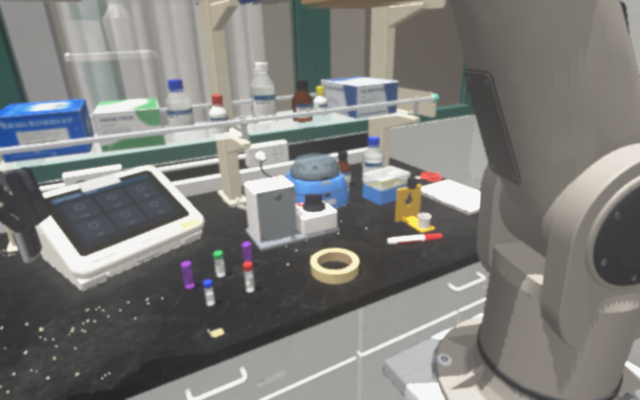

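View pics/top0.png

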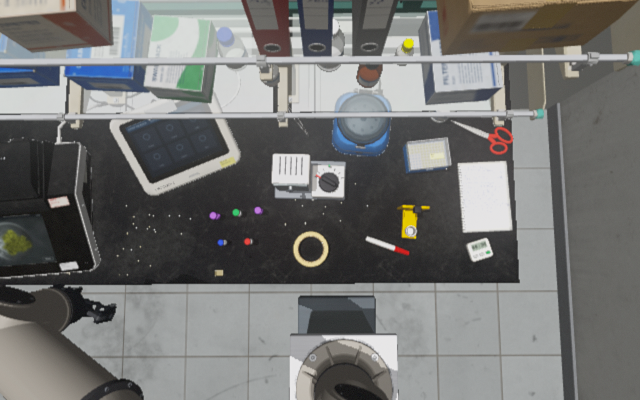

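```bash
cat > h.py <<'E'
import cv2,numpy as np
from cell import arm
def tiles(specs,out):
    """specs: (img,u0,v0,w,h,scale) -> 400x300 tiles, 2 columns"""
    T=[]
    for im,u,v,s in specs:
        w,h=int(400/s),int(300/s)
        t=cv2.resize(im[v:v+h,u:u+w],(400,300),interpolation=cv2.INTER_CUBIC)
        for k in range(0,w,5): cv2.line(t,(int(k*s),0),(int(k*s),8 if (u+k)%10==0 else 4),(0,255,255),1)
        for k in range(0,h,5): cv2.line(t,(0,int(k*s)),(8 if (v+k)%10==0 else 4,int(k*s)),(0,255,255),1)
        T.append(t)
    cv2.imwrite(out,np.vstack([np.hstack(T[i:i+2]) for i in range(0,len(T),2)]))
def cam(n):
    c=arm.calibration(n); return np.array([[c["fx"],0,c["cx"]],[0,c["fy"],c["cy"]],[0,0,1]]),np.array(c["pose"])
def proj(n,P):
    K,T=cam(n); P=np.atleast_2d(P); q=(P-T[:3,3])@T[:3,:3]; q=q@K.T; return q[:,:2]/q[:,2:]
def at_z(n,uv,z):
    K,T=cam(n); d=T[:3,:3]@np.linalg.inv(K)@np.array([*uv,1.]); o=T[:3,3]; return o+d*(z-o[2])/d[2]
E
python3 - <<'E'
from h import *
t=cv2.imread("pics/top0.png");s=cv2.imread("pics/scene0.png")
tiles([(t,265,140,4),(t,390,195,8),(s,240,165,4),(s,380,180,6)],"pics/t1.png")
tiles([(t,200,200,5),(s,170,235,4)],"pics/t2.png")
E
```

```text
(no output)
```

View pics/t1.png

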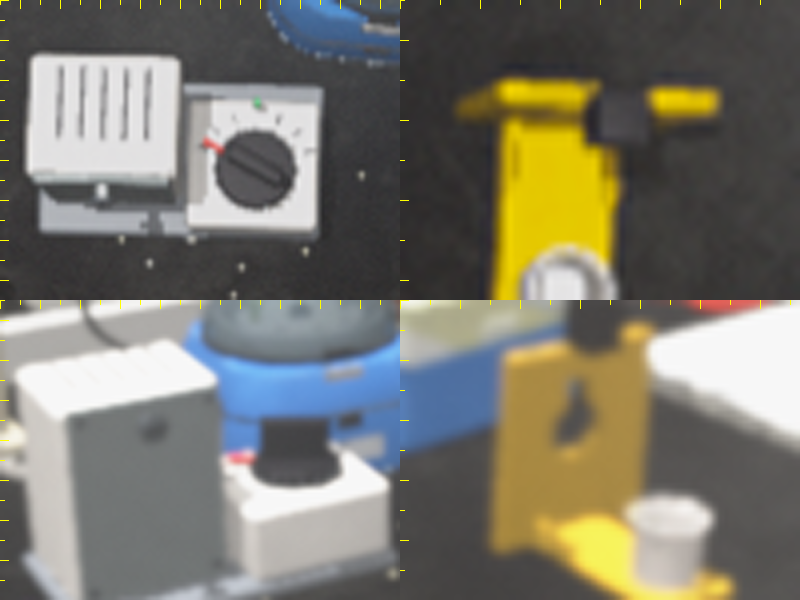

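View pics/t2.png

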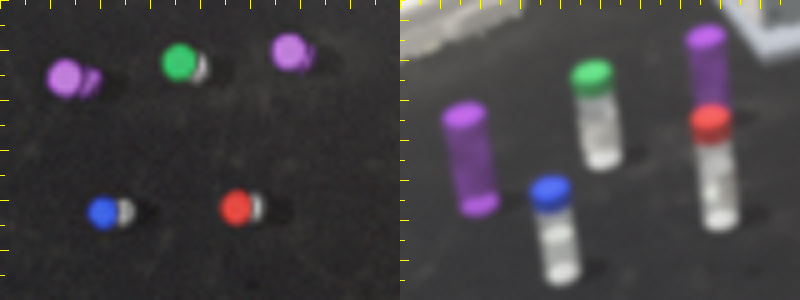

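Shaker, carrier and red vial (top ≈(247,242)) are all visible in both views; fitting poses from the corners read off.

```bash
cat > fit.py <<'E'
from h import *
from scipy.optimize import least_squares
def pose(p,P):
    c,s=np.cos(p[2]),np.sin(p[2]); P=np.array(P,float); return np.c_[p[0]+c*P[:,0]-s*P[:,1],p[1]+s*P[:,0]+c*P[:,1],P[:,2]]
def fit(p0,top,sc,name):
    def r(p): return np.r_[(proj("top",pose(p,[a[0] for a in top]))-[a[1] for a in top]).ravel(),(proj("scene",pose(p,[a[0] for a in sc]))-[a[1] for a in sc]).ravel()]
    f=least_squares(r,p0,loss="soft_l1",f_scale=.5); print(name,f.x.round(3)); print(r(f.x).reshape(-1,2).round(1).tolist()); return f.x
if __name__=="__main__":
    S=fit([600,150,0],[((89,52,140),(272.75,154)),((89,-52,140),(310,154.5)),((0,-52,140),(309,184)),((0,52,140),(272,184.25)),
     ((-20,-56,60),(311.75,197.25)),((-20,-152,60),(344.25,198.25)),((74,-152,60),(344.5,165.5)),((95,-157,12),(345.5,162)),((-23,57,12),(275,198.25)),((-23,-157,12),(344.75,199.5)),((22,-106,73),(329,182.25))],
     [((0,52,140),(258,194.25)),((0,-52,140),(294.5,185)),((89,52,140),(244.25,183.75)),((0,-52,12),(295.5,232.75)),((-20,-56,60),(300,220.5)),((-20,-152,60),(337,211)),((-15,0,125),(278.25,196.75))],"shaker")
    C=fit([450,-150,0],[((30,38,92),(402.75,205.25)),((24,38,92),(402.75,207.6)),((30,-38,92),(429.9,206.25)),((24,-38,92),(429.9,209)),((18,0,121),(417.75,209.5)),((-40,0,36),(411.3,231.5))],
     [((24,38,92),(397,189.2)),((24,-38,92),(422,184.2)),((24,38,0),(395.3,221.3)),((24,0,52),(408.7,200.8)),((-40,0,36),(425,216.2))],"carrier")
    V=fit([500,200,0],[((0,0,62),(247.4,241.6))],[((0,0,62),(248,264.5)),((0,0,0),(250,290))],"red")
    for n,uv,z in(("green",(235.8,212.5),55),("blue",(220.8,242.4),50),("purpL",(213,215.6),55),("purpR",(257.7,210.4),55)): print(n,at_z("top",uv,z).round(0))
    d=pose(S,[(22,-106,69),(69,-106,70),(-15,0,125)]); print("dial,mark,screw",d.round(1)); pt=at_z("top",(316.75,175.75),69); v=pt-d[0]; print("pointer",v,np.arctan2(v[1],v[0])-S[2])
    print("tongue",pose(C,[(18,0,112)]))
E
python3 fit.py
```

```text
shaker [ 5.78686e+02  1.47473e+02 -3.30000e-02]
[[-0.5, -0.6], [-0.1, -0.1], [-0.1, 2.5], [-1.0, 1.2], [-0.7, -0.6], [-0.3, -0.7], [0.2, 0.3], [0.2, -0.3], [-0.8, -0.1], [0.0, 0.7], [-0.4, 0.0], [-3.2, -1.6], [2.4, -0.5], [-1.1, -2.7], [3.7, -0.1], [3.3, -2.6], [1.1, -1.3], [0.9, -0.1]]
carrier [ 495.846 -204.408  -31.47 ]
[[-0.3, 0.1], [-0.3, -0.2], [-0.6, 0.4], [-0.6, -0.2], [0.3, -0.0], [-0.1, -0.4], [1.5, -0.1], [-0.0, -0.1], [1.4, -0.2], [0.8, -0.2], [-0.3, -1.3]]
red [426.112 277.616   0.   ]
[[-0.6, 0.4], [-0.3, -1.3], [0.6, -0.1]]
green [512. 312.  55.]
blue [425. 356.  50.]
purpL [503. 379.  55.]
purpR [518. 248.  55.]
dial,mark,screw [[597.2  40.8  69. ]
 [644.2  39.3  70. ]
 [563.7 148.  125. ]]
pointer [19.88474331 34.29172746  0.        ] 1.0779637399610955
tongue [[ 513.81966017 -205.37590253  112.        ]]
```

```bash
python3 -m creep '[0.4,-0.7,0,0,0,0.75, 0.8,-1.4,0,0,0,1.5, 1.2,-2.1,0,0,0,2.25, 1.6,-2.9,0,0,0,3, 1.9,-3.6,0,0,0,3.75]' 50 && python3 -m creep '[0.4,-0.9,0,0,0,0, 0.8,-1.8,0,0,0,0, 1.2,-2.7,0,0,0,0, 1.6,-3.2,0,0,0,0, 1.9,-3.6,0,0,0,0]'
```

```text
time_s: 0.6
tcp_pos: [387.7, 426.4, 249.7]
tcp_rot: [0.082, 3.141, -0.001]
force: [0.5, 1.2, -0.6]
gripper_width: 50.2
finger_force: 0.0
time_s: 1.1
tcp_pos: [482.6, 246.3, 250.1]
tcp_rot: [0.088, 3.14, -0.0]
force: [0.9, 0.5, -0.1]
gripper_width: 50.0
finger_force: 0.0
```

```bash
python3 -m creep '[0.1,-0.95,0,0,0,0, 0.2,-1.9,0,0,0,0, 0.3,-2.8,0,0,0,0, 0.4,-3.7,0,0,0,0, 0.5,-4.6,0,0,0,0]' && python3 -m creep '[0.1,-0.9,0,0,0,0, 0.14,-1.8,0,0,0,0, 0.14,-2.7,-0.2,0,0,0, 0.14,-3.6,-0.6,0,0,0, 0.14,-4.47,-1,0,0,0]' && python3 -m creep '[0,0,-0.3,0,0,0, 0,0,-0.3,0,0,0]'
python3 - <<'E'
from h import *
t=arm.camera("top");s=arm.camera("scene")
tiles([(t,380,180,5),(s,370,150,4)],"pics/a1.png"); print(arm.observe()["tcp_pos"])
E
```

```text
time_s: 1.6
tcp_pos: [506.4, 16.8, 250.0]
tcp_rot: [-0.085, -3.14, -0.0]
force: [0.5, 1.0, 0.4]
gripper_width: 49.8
finger_force: 0.0
time_s: 2.1
tcp_pos: [513.5, -206.6, 199.6]
tcp_rot: [0.085, 3.14, -0.0]
force: [0.4, 0.2, -0.2]
gripper_width: 49.8
finger_force: 0.0
time_s: 2.3
tcp_pos: [512.2, -205.6, 183.0]
tcp_rot: [-0.089, -3.137, -0.0]
force: [0.5, 0.3, -0.0]
gripper_width: 49.9
finger_force: 0.0
[ 513.6863757  -204.16884779  185.07598532]
```

View pics/a1.png

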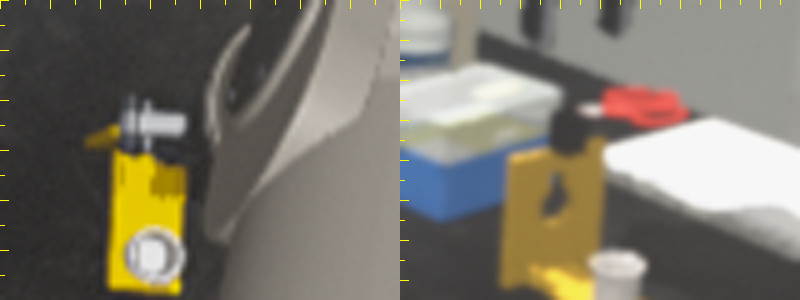

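The fingers hang either side of the black tongue (scene tile ≈(545,20) and (618,20), tongue at (572,130)); centred, so descend.

```bash
python3 -m creep '[0,0,-0.5,0,0,0, 0,0,-1,0,0,0, 0,0,-1.3,0,0,0, 0,0,-1.42,0,0,0, 0,0,-1.42,0,0,0]' && python3 -m creep '[0,0,0,0,0,0, 0,0,0,0,0,0, 0,0,0,0,0,0, 0,0,0,0,0,0, 0,0,0,0,0,0]' 10
```

```text
time_s: 2.9
tcp_pos: [514.0, -204.0, 114.3]
tcp_rot: [-0.083, -3.14, -0.0]
force: [0.3, 0.1, 1.6]
gripper_width: 49.9
finger_force: 0.0
time_s: 3.4
tcp_pos: [514.4, -205.0, 115.2]
tcp_rot: [0.085, 3.139, -0.0]
force: [-1.4, 0.3, 8.5]
gripper_width: 18.9
finger_force: 59.3
```

```bash
python3 -m creep '[0,0,0.3,0,0,0, 0,0,0.8,0,0,0, 0,0,1.3,0,0,0, 0,0.3,1.46,0,0,0, 0,0.9,1.46,0,0,0]' && python3 -m creep '[0,0.7,0,0,0,0, 0,1.4,0,0,0,0, 0,2.1,0,0,0,0.1, 0,2.8,0,0,0,0.2, 0,3.5,0,0,0,0.2]' && python3 -m creep '[0,0.7,0,0,0,0, 0,1.4,0,0,0,0, 0,2.0,0,0,0,0, 0,2.45,0,0,0,0, 0,2.68,0,0,0,0]' && python3 -m creep '[0,0,0,0,0,0, 0,0,0,0,0,0]'
python3 - <<'E'
from h import *
t=arm.camera("top");s=arm.camera("scene")
cv2.imwrite("pics/b_t.png",t);cv2.imwrite("pics/b_s.png",s)
tiles([(t,260,140,4),(s,230,130,4),(t,270,180,8),(s,255,160,8)],"pics/b1.png"); print(arm.observe())
E
```

```text
time_s: 3.9
tcp_pos: [514.3, -161.5, 189.9]
tcp_rot: [0.091, 3.137, -0.002]
force: [1.2, 1.8, -1.3]
gripper_width: 18.8
finger_force: 59.0
time_s: 4.4
tcp_pos: [513.6, 16.5, 188.4]
tcp_rot: [0.052, 3.14, 0.0]
force: [0.7, 0.6, -1.7]
gripper_width: 18.8
finger_force: 59.0
time_s: 4.9
tcp_pos: [513.7, 151.3, 188.1]
tcp_rot: [0.049, 3.14, 0.001]
force: [0.4, -0.7, -1.0]
gripper_width: 19.0
finger_force: 59.0
time_s: 5.1
tcp_pos: [513.8, 148.1, 187.4]
tcp_rot: [0.053, 3.141, -0.001]
force: [-0.2, 0.5, -1.3]
gripper_width: 19.0
finger_force: 59.0
{'time_s': 5.2, 'joints': array([-0.64983881,  0.27338068,  0.29456892,  1.99707961, -0.10099237,
        0.88487945,  1.23424214]), 'joint_vel': array([ 0.00248181,  0.00244659, -0.00241488,  0.00077745, -0.00107936,
       -0.00350655, -0.00311901]), 'tau': array([-8.25736988e-01, -6.87173152e+01,  4.73555267e+00, -4.04977262e+01,
       -4.99785951e-03,  2.45201262e-02,  5.36229811e-03]), 'tcp_pos': array([513.79363201, 147.74217849, 187.25372453]), 'tcp_rot': array([ 5.50246930e-02,  3.14098269e+00, -5.40571398e-04]), 'force': array([ 0.78700988,  0.02759748, -1.51468697]), 'moment': array([-0.022159  ,  0.01779172, -0.06291344]), 'finger_force': 58.97687494754791, 'gripper_width': 19.021758773549376}
```

View pics/b1.png

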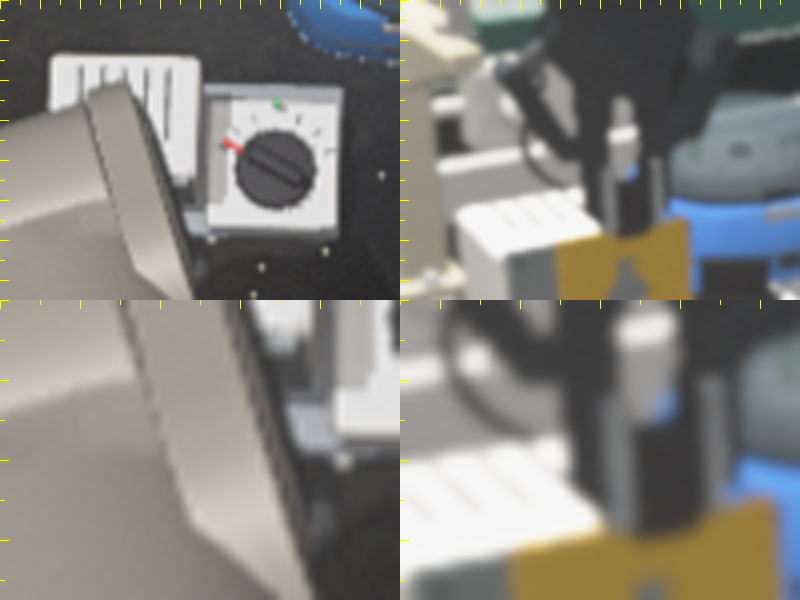

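The arm hides the top view; in the scene view the held plate is in front of the panel, with keyhole at about (287,200) — need a crop lower.

Run:
```python
from h import *
s=cv2.imread("pics/b_s.png");s0=cv2.imread("pics/scene0.png")
tiles([(s,258,180,8),(s0,258,180,8)],"pics/b2.png")
from fit import pose
print(proj("scene",pose([513.8-18,147.9,-.035],[(24,38,165.5),(24,-38,165.5),(24,38,73.5),(24,-38,73.5),(24,0,125.5),(24,0,149.5)])).round(2).tolist())
```

```text
[[269.84, 188.99], [302.34, 182.73], [272.8, 227.65], [303.94, 220.32], [287.38, 202.75], [286.79, 192.65]]
```

View pics/b2.png

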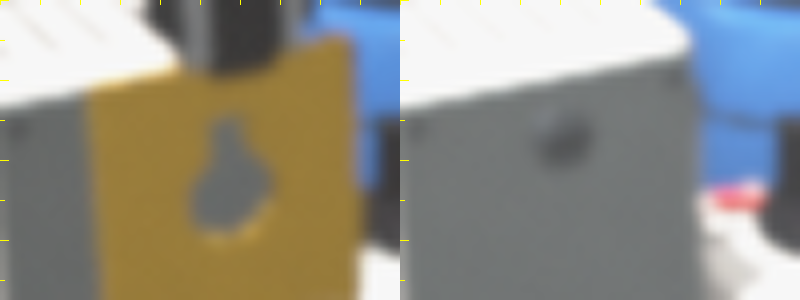

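Plate keyhole at (286.8,204.6) and screw head at (278.5,197.5) show the same lateral bias against the model, so lateral alignment is good; the carrier looks ~2 mm low. Raise 2 mm and push on gently.

```bash
python3 -m creep '[0.2,0,0.04,0,0,0, 0.4,0,0.04,0,0,0, 0.6,0,0.04,0,0,0, 0.7,0,0.04,0,0,0, 0.7,0,0.04,0,0,0]' && python3 -m creep '[0.04,0,0,0,0,0, 0.08,0,0,0,0,0, 0.12,0,0,0,0,0, 0.16,0,0,0,0,0, 0.16,0,0,0,0,0]'
```

```text
time_s: 5.7
tcp_pos: [549.4, 149.0, 188.7]
tcp_rot: [-0.053, -3.141, 0.001]
force: [-0.3, -0.7, -0.9]
gripper_width: 18.8
finger_force: 59.0
time_s: 6.2
tcp_pos: [556.9, 149.3, 189.1]
tcp_rot: [0.052, 3.141, 0.0]
force: [0.1, 0.8, -2.1]
gripper_width: 18.7
finger_force: 59.0
```

```bash
python3 -m creep '[0.04,0,0,0,0,0, 0.08,0,0,0,0,0, 0.12,0,0,0,0,0, 0.16,0,0,0,0,0, 0.16,0,0,0,0,0]' && python3 -m creep '[0.02,0,0,0,0,0, 0.04,0,0,0,0,0, 0.04,0,0,0,0,0]'
```

```text
time_s: 6.7
tcp_pos: [564.9, 149.2, 189.0]
tcp_rot: [0.052, 3.141, -0.0]
force: [-0.5, -0.3, -1.2]
gripper_width: 18.8
finger_force: 59.0
time_s: 7.0
tcp_pos: [566.7, 149.2, 189.0]
tcp_rot: [-0.052, -3.141, 0.0]
force: [0.5, 0.2, -1.0]
gripper_width: 18.7
finger_force: 59.0
```

```bash
python3 -m creep '[0.02,0,0,0,0,0, 0.04,0,0,0,0,0, 0.04,0,0,0,0,0]' && python3 -m creep '[0.02,0,0,0,0,0, 0.04,0,0,0,0,0, 0.04,0,0,0,0,0]'
```

```text
time_s: 7.3
tcp_pos: [568.5, 149.2, 188.9]
tcp_rot: [-0.052, -3.141, 0.0]
force: [-1.3, 0.5, -0.1]
gripper_width: 18.8
finger_force: 59.2
time_s: 7.6
tcp_pos: [569.0, 149.3, 188.6]
tcp_rot: [-0.052, -3.137, 0.001]
force: [-12.5, 0.0, 6.7]
gripper_width: 19.1
finger_force: 60.0
```

```bash
python3 -m creep '[-0.07,0,0,0,0,0, -0.07,0,0,0,0,0, -0.07,0,-0.1,0,0,0, -0.07,0,-0.2,0,0,0, -0.07,0,-0.3,0,0,0]' && python3 -m creep '[0,0,-0.04,0,0,0, 0,0,-0.08,0,0,0, 0,0,-0.08,0,0,0]'
```

```text
time_s: 8.1
tcp_pos: [567.2, 149.1, 173.4]
tcp_rot: [-0.052, -3.141, 0.0]
force: [-0.7, -0.2, -1.0]
gripper_width: 18.9
finger_force: 58.9
time_s: 8.4
tcp_pos: [567.1, 149.1, 169.7]
tcp_rot: [-0.052, -3.141, 0.0]
force: [0.6, 0.4, -1.8]
gripper_width: 18.6
finger_force: 58.9
```

```bash
python3 -m creep '[0,0,-0.03,0,0,0, 0,0,-0.06,0,0,0, 0,0,-0.06,0,0,0]' && python3 -m creep '[0,0,-0.02,0,0,0, 0,0,-0.04,0,0,0, 0,0,-0.04,0,0,0]'
```

```text
time_s: 8.7
tcp_pos: [567.4, 149.3, 167.7]
tcp_rot: [0.052, 3.141, 0.001]
force: [-2.8, -1.0, 9.0]
gripper_width: 18.9
finger_force: 60.6
time_s: 9.0
tcp_pos: [567.6, 149.3, 167.1]
tcp_rot: [0.053, 3.14, 0.002]
force: [-11.7, -2.2, 31.1]
gripper_width: 18.9
finger_force: 63.7
```

```bash
python3 -m creep '[0,0,0.04,0,0,0, 0,0,0.04,0,0,0]' && python3 -m creep '[0,0,0,0,0,0, 0,0,0,0,0,0, 0,0,0,0,0,0]' 50 && python3 -m creep '[0,0,0.4,0,0,0, 0,0,0.9,0,0,0, 0,0,1.6,0,0,0, -0.5,0.5,2,0,0,0, -1,1.1,2,0,0,0]'
```

```text
time_s: 9.2
tcp_pos: [567.5, 149.3, 167.7]
tcp_rot: [0.052, 3.14, 0.001]
force: [-2.6, -1.0, 10.5]
gripper_width: 19.1
finger_force: 60.3
time_s: 9.5
tcp_pos: [567.1, 149.2, 166.8]
tcp_rot: [-0.052, -3.141, 0.0]
force: [0.3, 0.7, -0.9]
gripper_width: 50.0
finger_force: 0.0
time_s: 10.0
tcp_pos: [518.2, 204.0, 269.8]
tcp_rot: [0.057, 3.137, 0.003]
force: [0.2, 1.1, -0.1]
gripper_width: 50.3
finger_force: 0.0
```

```bash
python3 -m creep '[-0.6,0.5,0,0,-0.5,0, -1.2,1,-0.4,0,-1,0, -1.82,1.47,-1.1,0,-1.5,0, -1.82,1.47,-2,0,-1.5,0, -1.82,1.47,-2.8,0,-1.5,0]' && python3 -m creep '[0,0,-0.14,0,0,0, 0,0,-0.14,0,0,0]'
python3 - <<'E'
from h import *
t=arm.camera("top");s=arm.camera("scene")
cv2.imwrite("pics/c_t.png",t);cv2.imwrite("pics/c_s.png",s)
tiles([(t,240,165,4),(s,250,170,5),(t,200,200,4),(s,190,200,4)],"pics/c1.png"); print(arm.observe()["tcp_pos"])
E
```

```text
time_s: 10.5
tcp_pos: [424.6, 278.9, 125.9]
tcp_rot: [0.045, 2.984, 0.006]
force: [1.0, 0.9, -0.5]
gripper_width: 50.3
finger_force: 0.0
time_s: 10.7
tcp_pos: [426.1, 277.2, 119.6]
tcp_rot: [0.05, 2.985, 0.001]
force: [-0.1, 0.0, 1.0]
gripper_width: 50.2
finger_force: 0.0
[427.17507115 278.05967549 121.5156115 ]
```

View pics/c1.png

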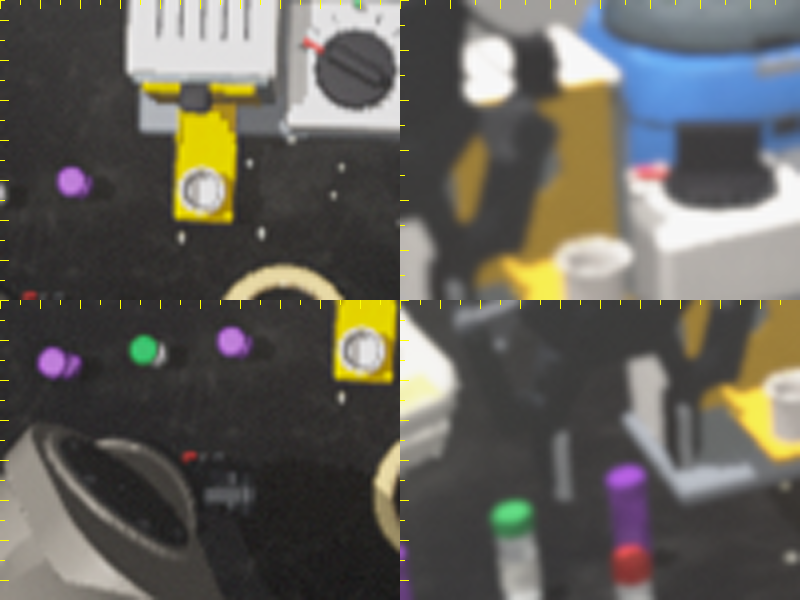

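The carrier hangs against the panel (top view: tongue ≈(289,189), cup rim ≈(291.3,212.5)); the fingers straddle the red cap. Descend and grip.

```bash
python3 -c "
from h import *
print(at_z('top',(291.25,212.5),89), at_z('top',(240+196/4,165+97/4),174))"
python3 -m creep '[0,0,-0.5,0,0,0, 0,0,-1,0,0,0, 0,0,-1.3,0,0,0, 0,0,-1.4,0,0,0, 0,0,-1.4,0,0,0]' && python3 -m creep '[0,0,0,0,0,0, 0,0,0,0,0,0, 0,0,0,0,0,0, 0,0,0,0,0,0, 0,0,0,0,0,0]' 10
```

```text
[509.03532005 147.55587178  89.        ] [565.59500179 147.29750537 174.        ]
time_s: 11.3
tcp_pos: [426.9, 278.0, 50.9]
tcp_rot: [0.05, 2.983, 0.005]
force: [0.9, -0.3, 1.5]
gripper_width: 49.8
finger_force: 0.0
time_s: 11.8
tcp_pos: [426.8, 278.1, 51.1]
tcp_rot: [0.05, 2.983, 0.006]
force: [-1.4, -1.1, 11.1]
gripper_width: 16.4
finger_force: 58.2
```

```bash
python3 -m creep '[0,0,0.4,0,0,0, 0,0,1,0,0,0, 0,0,1.7,0,0,0, 0.2,-0.3,2.1,0,0,0, 0.6,-0.9,2.1,0,0,0]' && python3 -m creep '[0.4,-0.6,0,0,0,0, 0.8,-1.2,0,0,0,0, 1.0,-1.6,0,0,0,0, 1.04,-1.67,0,0,0,0, 1.04,-1.67,0,0,0,0]' && python3 -m creep '[0,0,0,0,0,0]'
python3 - <<'E'
from h import *
t=arm.camera("top");s=arm.camera("scene")
cv2.imwrite("pics/d_t.png",t);cv2.imwrite("pics/d_s.png",s)
tiles([(t,265,185,8),(s,260,170,5)],"pics/d1.png"); print(arm.observe()["tcp_pos"])
E
```

```text
time_s: 12.3
tcp_pos: [456.9, 235.2, 158.5]
tcp_rot: [0.044, 2.98, 0.011]
force: [0.5, -0.6, -0.4]
gripper_width: 16.2
finger_force: 58.5
time_s: 12.8
tcp_pos: [508.4, 148.7, 155.4]
tcp_rot: [0.052, 2.984, 0.004]
force: [0.8, 1.4, -0.4]
gripper_width: 16.4
finger_force: 58.5
time_s: 12.9
tcp_pos: [507.8, 150.0, 155.2]
tcp_rot: [0.048, 2.984, 0.005]
force: [-0.5, 0.1, 0.1]
gripper_width: 16.2
finger_force: 58.5
[507.72749891 150.33360027 155.11818768]
```

View pics/d1.png

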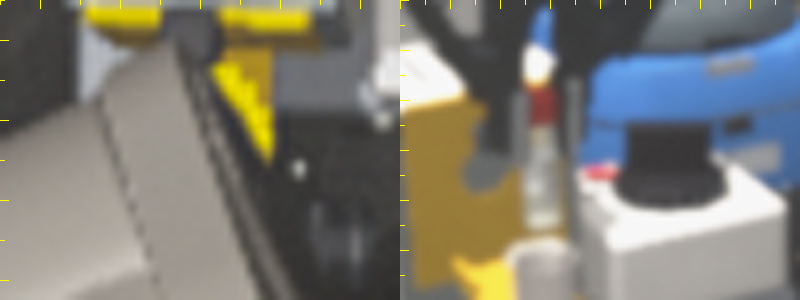

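Vial bottom at ≈(288.6,214) hangs right above the cup rim centre ≈(289,221); lower in stages.

```bash
python3 -m creep '[0.01,0,-0.1,0,0,0, 0.01,0,-0.2,0,0,0, 0.01,0,-0.3,0,0,0, 0.01,0,-0.38,0,0,0, 0.01,0,-0.38,0,0,0]' && python3 -m creep '[0,0,-0.05,0,0,0, 0,0,-0.1,0,0,0, 0,0,-0.1,0,0,0]'
```

```text
time_s: 13.5
tcp_pos: [508.3, 149.1, 135.2]
tcp_rot: [0.049, 2.985, 0.003]
force: [-0.4, -0.2, -0.4]
gripper_width: 16.5
finger_force: 58.5
time_s: 13.8
tcp_pos: [508.6, 149.2, 130.7]
tcp_rot: [0.05, 2.984, 0.004]
force: [0.1, 0.0, -0.5]
gripper_width: 16.2
finger_force: 58.5
```

```bash
python3 -m creep '[0,0,-0.08,0,0,0, 0,0,-0.16,0,0,0, 0,0,-0.24,0,0,0, 0,0,-0.3,0,0,0, 0,0,-0.3,0,0,0]' && python3 -m creep '[0,0,-0.02,0,0,0, 0,0,-0.04,0,0,0, 0,0,-0.04,0,0,0]'
```

```text
time_s: 14.3
tcp_pos: [508.4, 149.0, 115.5]
tcp_rot: [0.05, 2.985, 0.003]
force: [-0.2, -0.6, -0.5]
gripper_width: 16.0
finger_force: 58.5
time_s: 14.6
tcp_pos: [508.6, 149.2, 114.0]
tcp_rot: [0.049, 2.984, 0.004]
force: [-0.1, 0.0, -0.4]
gripper_width: 16.2
finger_force: 58.5
```

```bash
python3 -m creep '[0,0,-0.02,0,0,0, 0,0,-0.03,0,0,0, 0,0,-0.03,0,0,0]' && python3 -m creep '[0,0,-0.02,0,0,0, 0,0,-0.02,0,0,0]'
```

```text
time_s: 14.9
tcp_pos: [508.6, 149.2, 112.4]
tcp_rot: [0.049, 2.984, 0.004]
force: [0.6, 1.1, 0.1]
gripper_width: 16.2
finger_force: 58.5
time_s: 15.1
tcp_pos: [508.6, 149.2, 111.4]
tcp_rot: [0.05, 2.984, 0.004]
force: [0.4, 0.7, -0.8]
gripper_width: 16.4
finger_force: 58.5
```

```bash
python3 -m creep '[0,0,-0.02,0,0,0, 0,0,-0.02,0,0,0]' && python3 -m creep '[0,0,0,0,0,0, 0,0,0,0,0,0, 0,0,0,0,0,0]' 26 && python3 -m creep '[0,0,0,0,0,0, 0,0,0,0,0,0]' 40
```

```text
time_s: 15.3
tcp_pos: [508.6, 149.2, 110.4]
tcp_rot: [0.05, 2.984, 0.004]
force: [-1.2, -0.1, 0.3]
gripper_width: 15.9
finger_force: 58.5
time_s: 15.6
tcp_pos: [508.7, 149.2, 110.5]
tcp_rot: [0.05, 2.984, 0.004]
force: [0.7, -1.1, -0.2]
gripper_width: 25.7
finger_force: 0.0
time_s: 15.8
tcp_pos: [508.7, 149.2, 110.5]
tcp_rot: [0.05, 2.984, 0.004]
force: [0.1, -0.0, 0.3]
gripper_width: 40.2
finger_force: 0.0
```

```bash
python3 -m creep '[0,0,0.5,0,0,0, 0,0,1.2,0,0,0, 0,0,2,0,0.5,0, 0,-0.3,2.6,0,1,0, 0.2,-0.6,2.7,0,1.5,0]' && python3 -m creep '[0.4,-0.4,0,0,0,-1.4, 0.8,-0.8,0,0,0,-2.8, 1.2,-1.2,0,0,0,-4.2, 1.5,-1.5,0,0,0,-5.6, 1.6,-1.54,0,0,0,-7]' && python3 -m creep '[0,0,0,0,0,-1.4, 0,0,0,0,0,-2.8, 0,0,0,0,0,-4.2, 0,0,0,0,0,-5.6, 0,0,0,0,0,-7]' && python3 -m creep '[0,0,-0.3,0,0,-1.4, 0,0,-0.6,0,0,-2.8, 0,0,-1,0,0,-4.2, 0,0,-1.5,0,0,-5.7, 0,0,-1.5,0,0,-5.7]'
python3 - <<'E'
from h import *
t=cv2.imread("pics/b_t.png").astype(int)
sub=t[150:205,300:360]; b,g,r=[sub[...,i] for i in range(3)]
for n,m,z in(("red",np.clip(r-np.maximum(g,b)-40,0,None),69),("green",np.clip(g-np.maximum(r,b)-40,0,None),75),("dark",(sub.max(2)<90)*1,75)):
    v,u=np.nonzero(m); 
    if n=="dark":
        k=(v>20)&(v<45)&(u>17)&(u<42); v,u=v[k],u[k]; c=cv2.minEnclosingCircle(np.c_[u,v].astype(np.int32))[0]; uv=(300+c[0],150+c[1])
    else: w=m[v,u]; uv=(300+(u*w).sum()/w.sum(),150+(v*w).sum()/w.sum())
    print(n,uv,at_z("top",uv,z).round(1))
E
```

```text
time_s: 16.3
tcp_pos: [519.4, 119.7, 249.6]
tcp_rot: [0.05, 3.139, 0.005]
force: [-0.6, 0.4, 0.1]
gripper_width: 40.0
finger_force: 0.0
time_s: 16.8
tcp_pos: [599.8, 39.7, 245.4]
tcp_rot: [1.187, 2.908, -0.001]
force: [0.1, 1.0, 0.1]
gripper_width: 39.8
finger_force: 0.0
time_s: 17.3
tcp_pos: [598.6, 42.2, 245.4]
tcp_rot: [-2.147, -2.293, 0.0]
force: [0.2, 0.9, -0.0]
gripper_width: 39.9
finger_force: 0.0
time_s: 17.8
tcp_pos: [597.0, 42.4, 167.9]
tcp_rot: [-2.723, -1.564, 0.007]
force: [-0.5, 0.3, -0.4]
gripper_width: 40.2
finger_force: 0.0
red (np.float64(317.6764705882353), np.float64(175.86651583710406)) [616.7  72.4  69. ]
green (np.float64(329.0), np.float64(165.1)) [647.3  39.3  75. ]
dark (328.4736843109131, 182.0) [597.8  41.1  75. ]
```

```bash
python3 -m creep '[0,0.01,-0.4,0,0,-0.1, 0,0.01,-0.8,0,0,-0.1, 0,0.01,-1.1,0,0,-0.1, 0,0.01,-1.3,0,0,-0.1, 0,0.01,-1.3,0,0,-0.1]' && python3 -m creep '[0,0,-0.1,0,0,0, 0,0,-0.18,0,0,0, 0,0,-0.18,0,0,0]' && python3 -m creep '[0,0,0,0,0,0, 0,0,0,0,0,0, 0,0,0,0,0,0, 0,0,0,0,0,0, 0,0,0,0,0,0]' 5
```

```text
time_s: 18.3
tcp_pos: [598.3, 42.6, 104.9]
tcp_rot: [-2.729, -1.556, 0.002]
force: [-1.3, -0.7, 0.3]
gripper_width: 39.8
finger_force: 0.0
time_s: 18.6
tcp_pos: [598.6, 42.8, 96.4]
tcp_rot: [-2.73, -1.554, 0.0]
force: [-0.8, 0.6, -0.1]
gripper_width: 40.0
finger_force: 0.0
time_s: 19.1
tcp_pos: [599.4, 42.4, 97.0]
tcp_rot: [2.73, 1.553, 0.002]
force: [3.1, -3.8, 4.8]
gripper_width: 10.8
finger_force: 60.7
```

```bash
python3 -m creep '[0,0,0,0,0,-1, 0,0,0,0,0,-2, 0,0,0,0,0,-3, 0,0,0,0,0,-4, 0,0,0,0,0,-5]' && python3 -m creep '[0,0,0,0,0,-1, 0,0,0,0,0,-2, 0,0,0,0,0,-3, 0,0,0,0,0,-4, 0,0,0,0,0,-5]' && python3 -m creep '[0,0,0,0,0,-0.2, 0,0,0,0,0,-0.2, 0,0,0,0,0,-0.2]'
```

```text
time_s: 19.6
tcp_pos: [599.9, 41.8, 97.1]
tcp_rot: [3.04, 0.787, 0.004]
force: [9.2, -6.6, -0.2]
gripper_width: 10.5
finger_force: 59.9
time_s: 20.1
tcp_pos: [600.1, 41.1, 97.1]
tcp_rot: [3.139, -0.028, 0.006]
force: [11.3, -11.6, -2.9]
gripper_width: 10.6
finger_force: 59.5
time_s: 20.4
tcp_pos: [600.2, 41.0, 97.1]
tcp_rot: [3.139, -0.054, 0.006]
force: [10.4, -10.2, -2.3]
gripper_width: 10.7
finger_force: 59.9
```

```bash
python3 -m creep '[0.04,-0.04,0,0,0,0, 0.04,-0.04,0,0,0,0]' && python3 -m creep '[0,0,0,0,0,0, 0,0,0,0,0,0, 0,0,0,0,0,0]' 36 && python3 -m creep '[0,0,0.4,0,0,0, 0,0,1,0,0,0, 0,0,1.8,0,0,0, -0.4,0,2.6,0,0,0, -1.2,-0.5,3,0,0,0]' && python3 -m creep '[-0.8,-1,0,0,0,0, -1,-2,0,0,0,0, -1,-3,0,0,0,0, -1,-4,0,0,0,0, -1,-5,0,0,0,0]'
python3 - <<'E'
from h import *
t=arm.camera("top");s=arm.camera("scene")
cv2.imwrite("pics/e_t.png",t);cv2.imwrite("pics/e_s.png",s)
tiles([(t,265,150,4),(s,240,160,4),(t,305,155,8),(s,265,175,8)],"pics/e1.png")
sub=t.astype(int)[150:205,300:360]; b,g,r=[sub[...,i] for i in range(3)]
for n,m,z in(("red",np.clip(r-np.maximum(g,b)-40,0,None),69),("green",np.clip(g-np.maximum(r,b)-40,0,None),75)):
    v,u=np.nonzero(m); w=m[v,u]; uv=(300+(u*w).sum()/w.sum(),150+(v*w).sum()/w.sum()); print(n,uv,at_z("top",uv,z).round(1))
E
```

```text
time_s: 20.6
tcp_pos: [600.5, 40.8, 97.0]
tcp_rot: [-3.14, 0.053, 0.001]
force: [-4.1, 0.1, 14.5]
gripper_width: 10.4
finger_force: 62.0
time_s: 20.9
tcp_pos: [600.3, 40.4, 96.4]
tcp_rot: [3.141, -0.053, -0.001]
force: [-1.4, -4.0, 1.3]
gripper_width: 35.9
finger_force: 0.0
time_s: 21.4
tcp_pos: [543.6, 18.4, 248.3]
tcp_rot: [3.141, -0.046, 0.005]
force: [-0.2, -0.7, 2.6]
gripper_width: 36.1
finger_force: 0.0
time_s: 21.9
tcp_pos: [491.7, -213.7, 246.2]
tcp_rot: [-3.14, 0.05, -0.001]
force: [1.6, 1.4, 1.2]
gripper_width: 36.2
finger_force: 0.0
red (np.float64(328.6443298969072), np.float64(170.10652920962198)) [633.5  40.4  69. ]
green (np.float64(329.0), np.float64(165.29166666666666)) [646.7  39.3  75. ]
```

View pics/e1.png

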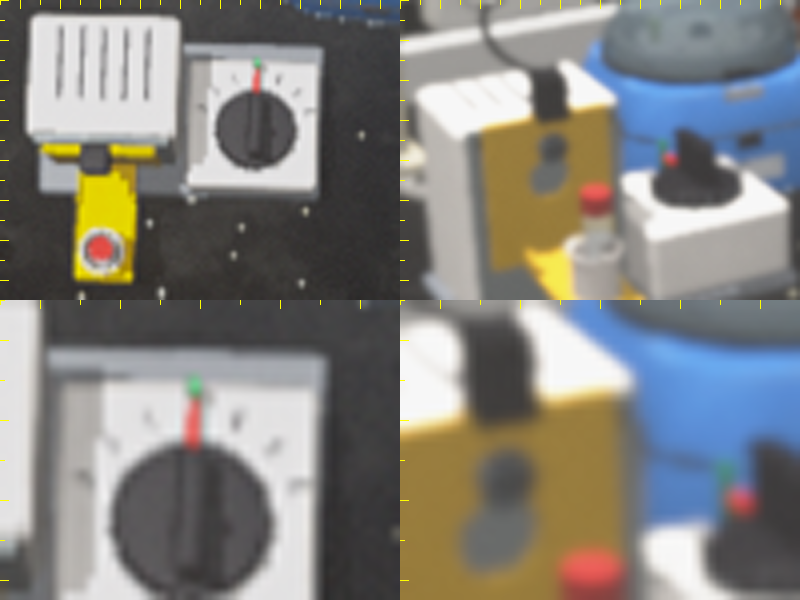

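The carrier hangs with the screw head at the slot (scene ≈(278,197)). The red vial stands in the cup with its cap about 33 mm above the rim, which matches fully seated (34 mm). The red pointer at (328.6,170) lines up with the green mark at (329,165), and the arm is clear.

```bash
python3 -m creep '[0,0,0,0,0,0, 0,0,0,0,0,0]' && python3 -c "
from cell import arm
print(arm.hand_in())"
```

```text
time_s: 22.2
tcp_pos: [492.1, -211.6, 245.8]
tcp_rot: [-3.141, 0.051, 0.001]
force: [0.4, 0.8, -0.9]
gripper_width: 35.7
finger_force: 0.0
the job is handed in; nothing more can be done
None
```

I handed the job in at 22.2 s: the last pictures show the carrier hung on the screw, the red vial down in the cup and the dial pointer at the green mark to about 0.02 rad; I never moved the green and blue vials, but the final picture did not include them.

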